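# Change the tape cassette in the label printer

## Robot

A 6-joint arm with a two-finger parallel gripper is mounted at the origin on the work surface. World frame = base frame: x ahead of the robot, y to its left, z up, the work surface at z = 0. Lengths are in mm, angles in rad, forces in N, time in s.
With the tool pointing down it reaches from about 300 to 775 mm from the base axis. Payload 14.6 kg.
Tool frame: the origin (TCP) lies at the very end of the fingers, on their centre line; the grasp point (between the pads) lies 19 mm behind it; z points along the fingers, y is the line along which they close (so a half turn about z gives the same grasp; the last joint's range is limited). The gripper opens to 94 mm and grips with 3 to 60 N. Pads are 16 mm wide; open, the fingers measure 119 mm over their backs; the gripper's body (75 mm by 177 mm) begins 78 mm behind the grasp point.
Start: joints at [1.039, 0.3, 1.521, -0, 1.321, -0.067], TCP at [246.53, 491.642, 205.446] pointing down, gripper open.
Joint ranges: [-3.03, 3.03], [-0.79, 2.21], [0.23, 2.52], [-1.04, 4.18], [0, 3.07], [-2.55, 2.55]. Speed limits (rad/s): [2.22, 2.22, 2.57, 3.14, 3.14, 3.14].

## Interface

Orientations are given as [roll, pitch, yaw] about the fixed x, y, z axes, in that order (R = Rz(yaw) Ry(pitch) Rx(roll)).
In Python, from cell import manip gives the robot as it stands.
- The arm moves only by the tool servo_tool, never from a script. Its argument "rows" is a list of rows, each a list of 7 numbers: the turn, a rotation vector about the world's x, y, z in degrees, then the shift along the world's x, y, z in mm, then the closure, from 0 (fully open) to 1 (shut). In form: [[rx, ry, rz, dx, dy, dz, fingers], ...]. A call has 1 to 20 rows; each row shifts and turns the commanded pose from where the row before left it; what a row does not reach is not made up. A row lasts 1/8 s, in which the tool goes at most 62.5 mm and 10.7 degrees, less where a joint would pass 70% of its speed; a pose out of reach is approached as far as the arm can. A call with a gripper value outside its range is refused whole. The fingers move at their own pace and stop on an object; "grip_force" is the grip in N (left out, the last holds). Time passes only in rows, so rows that do not move let the fingers close. It gives the time, the measured TCP pose, the force, the opening and the grip force at its end, in the units of the state.
- manip.read_state(): the state, without advancing time (a new reading comes with each control period).
- manip.camera(name): name is "scene" or "top"; returns the picture (420x560x3 uint8, red, green, blue); there is no depth.
- manip.camera_info(name): a dict with "fx", "fy", "cx", "cy" (pixels), "D" ([k1, k2, p1, p2, k3] as OpenCV has them; the pictures are not rectified), "position" and "rotation" of the camera in the world. Camera axes: x right, y down, z forward; pixel columns grow to the right and rows downward; lengths in mm; the calibration is good to about 2 mm. A picture is of the moment at which its call begins. camera_info takes no time and is no camera call.
- manip.sign_off(): hands the job in; it is judged then, once.
The state is a dict: "clock": time; "joints": joint angles; "qd": joint speeds; "effort": joint torques, N m; "eef_pos": TCP position; "eef_rot": TCP orientation; "wrist_force": force on the tool from outside, world axes, zero at the start; "moment": the same for the moment, N m; "finger_gap": finger opening in mm; "finger_force": force on a finger pad.
Only numpy, scipy, OpenCV 4.12 (cv2) and the standard library are available. Lean on these libraries where they do the work, as an engineer would, in place of code of your own. Each camera call takes 0.05 s, during which the arm holds its last target. There are 200 camera calls.

## Task

Change the tape in the label printer: lift out the cassette that is in it and lay it flat in the gap in the row of spare cassettes on the low shelf, square and in line with its neighbours. Then seat the cassette lying on the notebook fully home and flat in the printer's bay, the way its cut-out corner fits, and close the lid all the way. Set the cassettes down rather than dropping them, and leave the spare cassettes and the other things on the desk where they are.

Things in the scene. Friction and masses are not known exactly. Their poses are not given: they have to be found in the camera images.
- labeller: Desktop label printer, white plastic, 193 mm deep (x) x 178 mm wide (y), fixed. Origin: centre of its underside. Sloping keyboard at the front (-x), rising from 22 to 46 mm; behind it, from x = -14 to 96 mm, a flat deck 52 mm high with the cassette bay at x = 24.5 mm, y = 0, covered by the lid when shut (then 71 mm high).
- bay (a point): Centre of the bay floor, 41 mm above the desk; axes as the printer. The pocket is 11 mm deep, 48.4 mm (x) x 66.4 mm (y), 1.2 mm play a side, with a 3 mm bevelled mouth. A print-head block 8 mm high fills its -x +y corner, so a cassette goes down only with its axes as the bay's; seated, its origin is at this point and it stands 11 mm above the deck.
- lid (a joint): Lid angle in rad: 0 shut (hard stop), 1.75 fully open (hard stop, a little past upright). It hinges on the rear of the deck; friction in the hinge holds it at any angle, and about 1 N at its free edge moves it.
- lid_hinge (a point): Middle of the lid's hinge axis (along the printer's y), 66 mm behind the bay centre, 53 mm above the desk; axes as the printer. Shut, the lid reaches 102.5 mm from here to -x, is 168 mm wide and its flat top lies 17.5 mm above this point. It is a hollow cover with a 3 mm top and 3 mm skirts at front and sides.
- lid_edge (a point): Middle of the outer top edge of the lid at its free end: shut, at (-102.5, 0, +17.5) mm from lid_hinge. It turns with the lid.
- tape_used: Tape cassette, grey plastic block 46 mm (x) x 64 mm (y) x 22 mm high, paper label on top. One corner, -x +y, is cut out over the full height: 14 mm along x, 18 mm along y. Origin: centre of the underside of the full 46 x 64 outline. This one starts seated in the printer's bay.
- tape_fresh: Tape cassette, grey plastic block 46 mm (x) x 64 mm (y) x 22 mm high, paper label on top. One corner, -x +y, is cut out over the full height: 14 mm along x, 18 mm along y. Origin: centre of the underside of the full 46 x 64 outline. This one starts lying flat on the notebook.
- tape_a: Tape cassette, grey plastic block 46 mm (x) x 64 mm (y) x 22 mm high, paper label on top. One corner, -x +y, is cut out over the full height: 14 mm along x, 18 mm along y. Origin: centre of the underside of the full 46 x 64 outline. Spare in the row on the shelf, on the -y side of the gap. The row runs along its y.
- tape_b: Tape cassette, grey plastic block 46 mm (x) x 64 mm (y) x 22 mm high, paper label on top. One corner, -x +y, is cut out over the full height: 14 mm along x, 18 mm along y. Origin: centre of the underside of the full 46 x 64 outline. Spare in the row, +y side of the gap. Its centre is 140 to 148 mm from tape_a's, a gap of 76 to 84 mm for one cassette, y along the row, either way round.
- shelf: Low white desk shelf, 130 mm deep (x) x 260 mm wide (y), fixed; game cases lie beneath. Origin: centre of its underside; the flat top is 75 mm above.
- notebook: Closed grey notebook, 148 mm (x) x 210 mm (y) x 12 mm thick, fixed. Origin: centre of its underside.
- cactus: Bystander: white pot with a cactus, 72 mm wide, 123 mm high. Origin: centre of its underside.
- bottle: Bystander: green glass bottle, 64 mm wide, 210 mm high. Origin: centre of its underside.
- mouse: Bystander: white computer mouse 100 x 58 x 32 mm. Origin: centre of its underside.

How it is judged:
By the outcome, as a careful person would: the job done as asked, in the order asked, and still so for the second after the job is handed in, with the robot touching nothing.
It also fails if it takes over 67 s, if anything falls off the work surface, if the arm or the gripper's body presses on something with over 40 N, if the wrist force passes 120 N, or if a joint passes its speed limit or range.

## Working session

There is one attempt and no reset: what is moved stays moved. The work goes in short steps, Python scripts to look and compute and a tool call to move; the robot and the scene stay as the last step left them, time stands still between calls to the robot, and variables do not carry over. Pictures are saved under pics/ and viewed, at most 10 in all, crops included, and the job is handed in when it is done.

Besides the shell and the picture viewer there is one more tool, called by a JSON object that holds its "fn" and its "kwargs", one argument or row to a line. servo_tool: Moves the arm, as the interface text tells. Its arguments: {"type":"object","properties":{"rows":{"type":"array","items":{"type":"array","items":{"type":"number"}}},"grip_force":{"type":"number"}},"required":["rows"]}

```bash
ls; mkdir -p pics; python3 - <<'E'
from cell import manip
import cv2,numpy as np
np.set_printoptions(precision=3,suppress=True)
for n in("scene","top"):
    im=manip.camera(n); cv2.imwrite(f"pics/{n}0.png",im[:,:,::-1]); print(n,manip.camera_info(n))
print(manip.read_state())
E
```

```text
pics
scene {'fx': 425.0135660174709, 'fy': 425.0135660174709, 'cx': 282.32021975054016, 'cy': 209.88463461231973, 'D': array([-0.043,  0.   ,  0.   ,  0.   ,  0.   ]), 'position': array([1014.875,  770.072,  692.413]), 'rotation': array([-2.161, -0.004,  2.584])}
top {'fx': 415.19603061582706, 'fy': 415.19603061582706, 'cx': 272.9531259987274, 'cy': 208.62629449616193, 'D': array([-0.,  0.,  0.,  0.,  0.]), 'position': array([ 437.3  ,   -1.904, 1247.237]), 'rotation': array([-3.046,  0.01 , -1.585])}
{'clock': 0.1, 'joints': array([ 1.039,  0.3  ,  1.522, -0.   ,  1.321, -0.067]), 'qd': array([ 0.001, -0.002, -0.001,  0.001,  0.   ,  0.001]), 'effort': array([  0.001, -53.264, -35.328,   0.071,   0.024,  -0.   ]), 'eef_pos': array([246.414, 491.441, 204.952]), 'eef_rot': array([-3.141, -0.   ,  2.677]), 'wrist_force': array([ 0.284, -0.06 , -0.254]), 'moment': array([-0.004,  0.043,  0.01 ]), 'finger_force': 0.0, 'finger_gap': 93.82640256395439}
```

View pics/top0.png

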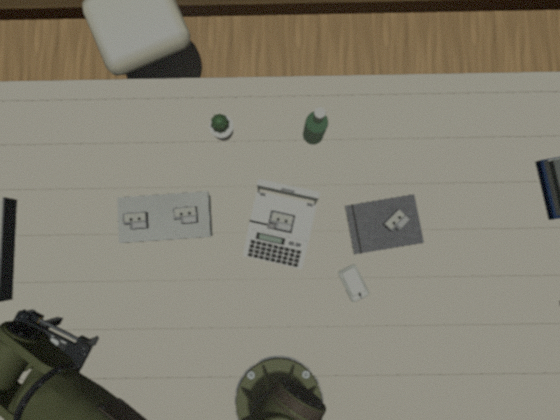

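View pics/scene0.png

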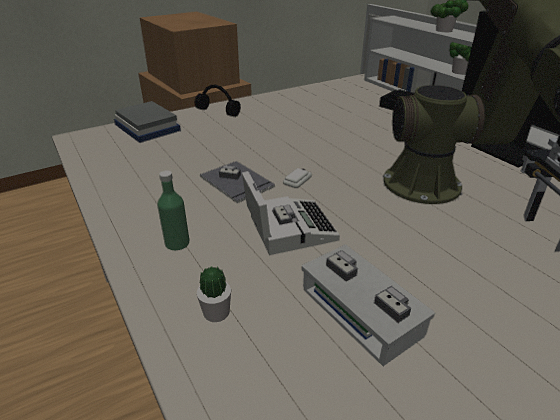

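```bash
cat > h.py <<'E'
from cell import manip
import cv2,numpy as np
from scipy.spatial.transform import Rotation as Ro
np.set_printoptions(precision=2,suppress=True)
def avg(n,k=6): return np.mean([manip.camera(n).astype(float) for _ in range(k)],0).astype(np.uint8)[:,:,::-1].copy()
def cam(n):
    c=manip.camera_info(n); K=np.array([[c['fx'],0,c['cx']],[0,c['fy'],c['cy']],[0,0,1.]])
    return K,c['D'],c['position'],Ro.from_euler('xyz',c['rotation']).as_matrix()
def ray(n,uv,z):
    K,D,p,R=cam(n); uv=np.asarray(uv,float).reshape(-1,1,2)
    q=cv2.undistortPoints(uv,K,D).reshape(-1,2); d=np.c_[q,np.ones(len(q))]@R.T
    return p+d*((z-p[2])/d[:,2])[:,None]
def proj(n,P):
    K,D,p,R=cam(n); rv=cv2.Rodrigues(R.T)[0]
    return cv2.projectPoints(np.asarray(P,float).reshape(-1,1,3),rv,-R.T@p,K,D)[0].reshape(-1,2)
E
python3 - <<'E'
from h import *
t=avg("top");s=avg("scene");cv2.imwrite("pics/t_avg.png",t);cv2.imwrite("pics/s_avg.png",s)
f=lambda im,x,y,w,h,k:cv2.convertScaleAbs(cv2.resize(im[y:y+h,x:x+w],None,fx=k,fy=k,interpolation=cv2.INTER_CUBIC),alpha=1.3)
C=np.zeros((600,800,3),np.uint8)
C[:300,:500]=f(t,115,190,100,60,5); C[300:600,:450]=f(t,340,190,90,60,5)
C[0:420,500:800]=f(t,245,180,75,105,4)
cv2.imwrite("pics/tc.png",C)
C=np.zeros((600,800,3),np.uint8)
C[:400,:560]=f(s,300,245,140,100,4); C[400:600,:320]=f(s,200,155,80,50,4); C[400:,320:720]=f(s,240,165,100,50,4)
C[400:600,320:720]=f(s,245,195,100,50,4)
cv2.imwrite("pics/sc.png",C)
print(ray("top",[[280,400]],0), proj("top",[[246,491,205]]),proj("scene",[[246,491,205]]))
E
```

```text
[[ 0.95 -4.1  -0.  ]] [[ 78.16 329.16]] [[542.68 235.12]]
```

View pics/tc.png

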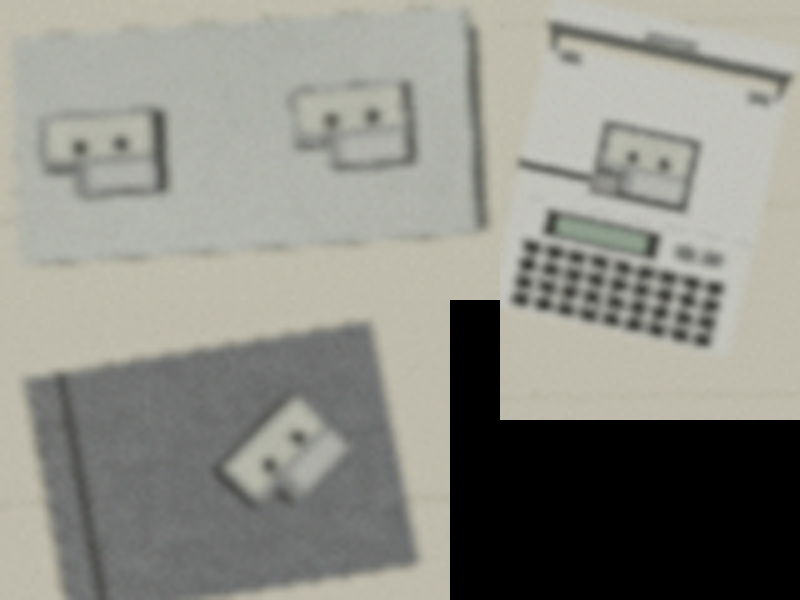

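View pics/sc.png

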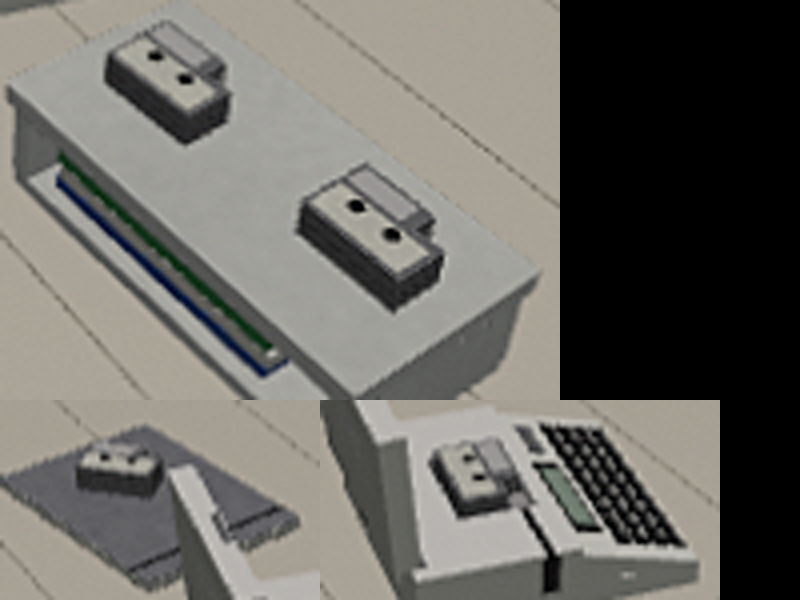

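```bash
python3 - <<'E'
from h import *
t=np.mean([cv2.imread("pics/t_avg.png").astype(float)]+[avg("top",10).astype(float)]*2,0).astype(np.uint8); cv2.imwrite("pics/t2.png",t)
s=avg("scene",6); cv2.imwrite("pics/s2.png",s)
f=lambda im,x,y,w,h,k:cv2.normalize(cv2.resize(im[y:y+h,x:x+w],None,fx=k,fy=k,interpolation=cv2.INTER_CUBIC),None,0,255,cv2.NORM_MINMAX)
C=np.zeros((600,800,3),np.uint8); B={'b':(115,202),'a':(166,196),'u':(262,203),'f':(377,202)}
S={'a':(322,247),'b':(371,283),'f':(213,160),'u':(268,200)}
G=np.zeros((600,800,3),np.uint8)
for k,(n,(x,y)) in enumerate(B.items()):
    c=f(t,x,y,40,30,10); C[300*(k//2):300*(k//2)+300,400*(k%2):400*(k%2)+400]=c
    for nm,im,(x,y) in (("top",t,B[n]),("scene",s,S[n])):
        g=cv2.resize(cv2.cvtColor(im[y:y+30,x:x+40],cv2.COLOR_BGR2GRAY),None,fx=10,fy=10,interpolation=cv2.INTER_CUBIC)
        bh=cv2.morphologyEx(g,cv2.MORPH_BLACKHAT,cv2.getStructuringElement(cv2.MORPH_ELLIPSE,(41,41)))
        m=(bh>0.5*bh.max()).astype(np.uint8); N,_,st,ce=cv2.connectedComponentsWithStats(m)
        print(n,nm,[(st[i,4],((ce[i]+.5)/10-.5+[x,y]).round(2),st[i,2:4]) for i in range(1,N) if 60<st[i,4]<1500])
    x,y=S[n]; G[300*(k//2):300*(k//2)+300,400*(k%2):400*(k%2)+400]=f(s,x,y,40,30,10)
cv2.imwrite("pics/tc2.png",C);cv2.imwrite("pics/sc2.png",G)
E
```

```text
b top [(np.int32(354), array([138.74, 218.35]), array([21, 21], dtype=int32)), (np.int32(368), array([130.54, 219.07]), array([22, 22], dtype=int32)), (np.int32(226), array([126.08, 223.47]), array([25, 12], dtype=int32)), (np.int32(312), array([140.57, 227.81]), array([41, 10], dtype=int32))]
b scene [(np.int32(189), array([386.08, 289.95]), array([23, 21], dtype=int32)), (np.int32(273), array([381.74, 291.12]), array([36, 24], dtype=int32)), (np.int32(87), array([389.32, 292.64]), array([20, 15], dtype=int32)), (np.int32(1005), array([388.68, 296.07]), array([44, 31], dtype=int32)), (np.int32(76), array([394.64, 296.86]), array([14, 11], dtype=int32)), (np.int32(888), array([397.56, 303.19]), array([38, 30], dtype=int32))]
a top [(np.int32(479), array([189.02, 212.85]), array([24, 25], dtype=int32)), (np.int32(411), array([180.82, 213.66]), array([22, 23], dtype=int32)), (np.int32(75), array([175.42, 218.53]), array([13,  8], dtype=int32)), (np.int32(580), array([184.2, 222.8]), array([56, 16], dtype=int32))]
a scene [(np.int32(580), array([338.35, 258.6 ]), array([35, 21], dtype=i
[... 855 characters left out ...]
]), array([27, 22], dtype=int32)), (np.int32(199), array([281.47, 209.11]), array([20, 14], dtype=int32)), (np.int32(1422), array([275.34, 214.28]), array([ 50, 100], dtype=int32)), (np.int32(428), array([299.93, 211.04]), array([54, 16], dtype=int32)), (np.int32(313), array([284.21, 213.91]), array([27, 14], dtype=int32))]
f top [(np.int32(500), array([399.24, 217.18]), array([27, 24], dtype=int32)), (np.int32(437), array([393.49, 222.65]), array([23, 24], dtype=int32))]
f scene [(np.int32(65), array([221.32, 166.88]), array([14,  9], dtype=int32)), (np.int32(314), array([225.71, 168.76]), array([23, 18], dtype=int32)), (np.int32(265), array([232.4 , 169.44]), array([18, 18], dtype=int32))]
```

View pics/tc2.png

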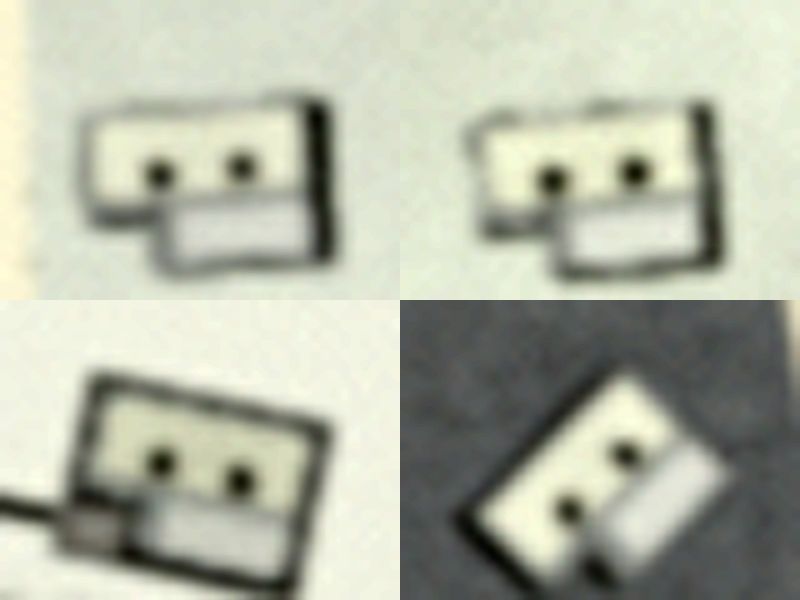

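View pics/sc2.png

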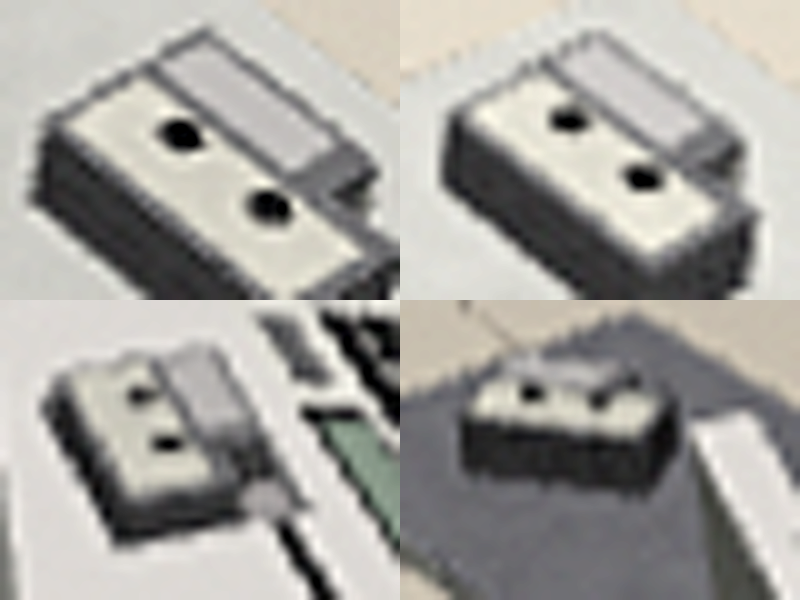

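```bash
python3 - <<'E'
from h import *
T={'b':([130.54,219.07],[138.74,218.35],97),'a':([180.82,213.66],[189.02,212.85],97),'u':([277.69,218.93],[285.54,220.81],63),'f':([393.49,222.65],[399.24,217.18],34)}
S={'b':([397.56,303.19],[388.68,296.07]),'a':([345.83,264.32],[338.35,258.6]),'u':([284.21,213.91],[281.6,209.1]),'f':([232.4,169.44],[225.71,168.76])}
for k in T:
    z=T[k][2]
    for n,P in(("top",T[k][:2]),("scene",S[k])):
        p=ray(n,P,z); d=p[0]-p[1]; print(k,n,p[:,:2].mean(0),"sep",np.hypot(*d[:2]),"yaw",np.degrees(np.arctan2(-d[0],d[1])))
# corners top view, crop coords -> outline of tape tops (dark outer edge)
O={'b':(115,202),'a':(166,196),'u':(262,203),'f':(377,202)}
E={'u':[(87,70),(332,122),(290,297)],'f':[(472,220),(625,68),(738,172)]}
for k,off in(('u',(0,300)),('f',(400,300))):
    uv=[((u-(off[0])+.5)/10-.5+O[k][0],(v+(0 if v<300 else -300)+.5)/10-.5+O[k][1]) for u,v in E[k]]
    p=ray("top",uv,63 if k=='u' else 34)[:,:2]; print(k,p, np.linalg.norm(np.diff(p,axis=0),axis=1))
# printer outline features
P=lambda u,v:(245+(u-500+.5)/4-.5,180+(v+.5)/4-.5)
print("printer front corners",ray("top",[P(503,300)],22),ray("top",[P(728,352)],22))
print("rear lid ends", [P(551,25),P(790,78)], ray("top",[P(551,25),P(790,78)],53), "front lid edge?")
print("bottle,cactus,mouse",ray("top",[[316,140],[225,133],[354,285]],0))
E
```

```text
b top [525.1  393.27] sep 22.9409143218149 yaw 4.176180040800997
b scene [524.88 391.61] sep 22.982091796377123 yaw 3.0102622416513483
a top [538.25 253.01] sep 22.956799814731536 yaw 4.802712026975216
a scene [538.29 251.45] sep 23.184092257477268 yaw 4.763937780295694
u top [518.12 -16.41] sep 23.05715930610588 yaw -14.349226275114539
u scene [518.02 -19.21] sep 23.739389109078036 yaw -15.082808165607684
f top [ 515.01 -351.71] sep 23.479524778053477 yaw 42.11282169873024
f scene [ 513.7 -356.2] sep 22.704057191560167 yaw 46.57190817828362
u [[548.22  15.66]
 [532.23 -54.21]
 [482.41 -41.29]] [71.67 51.47]
f [[ 504.92 -314.55]
 [ 548.79 -360.98]
 [ 517.8  -392.56]] [63.87 44.24]
printer front corners [[420.29  91.08  22.  ]] [[380.21 -73.13  22.  ]]
rear lid ends [(257.375, 185.875), (317.125, 199.125)] [[ 618.81   52.28   53.  ]
 [ 577.4  -120.21   53.  ]] front lid edge?
bottle,cactus,mouse [[ 765.97 -126.45    0.  ]
 [ 792.61  152.53    0.  ]
 [ 326.09 -228.28    0.  ]]
```

```bash
python3 - <<'E'
from h import *
t=cv2.imread("pics/t2.png"); g=cv2.resize(cv2.cvtColor(t[230:275,240:315],cv2.COLOR_BGR2GRAY),None,fx=10,fy=10,interpolation=cv2.INTER_CUBIC)
m=((g<95)*255).astype(np.uint8); N,_,st,ce=cv2.connectedComponentsWithStats(m)
L=[((ce[i]+.5)/10-.5+[240,230]) for i in range(1,N) if 150<st[i,4]<1500]; print(N,len(L))
p=ray("top",L,36)[:,:2]
# rows: project, pairwise neighbour directions
from scipy.spatial import cKDTree
A=[]
for i,j in cKDTree(p).query_pairs(80):
    d=p[i]-p[j]; d=d if d[1]>0 else -d; y=np.degrees(np.arctan2(-d[0],d[1]))
    if np.hypot(*d)>45 and abs(y+14)<4: A.append(y)
print(len(A),np.median(A),np.mean(A),np.std(A)/len(A)**.5)
# shelf edge yaw, top: line between long front/rear edges as seen (crop 5x readings)
Q=lambda u,v:(115+(u+.5)/5-.5,190+(v+.5)/5-.5)
e=ray("top",[Q(15,40),Q(465,12),Q(25,263),Q(483,230)],75)[:,:2]; print(e)
for a,b in((0,1),(2,3)):
    d=e[a]-e[b]; print("shelf yaw",np.degrees(np.arctan2(-d[0],d[1])),np.hypot(*d))
# lid in the scene: compare projected lid edge ends for angles
y=np.radians(-14); R=lambda v:np.array([np.cos(y)*v[0]-np.sin(y)*v[1],np.sin(y)*v[0]+np.cos(y)*v[1]])
for a in(1.4,1.55,1.75):
    x=66-102.5*np.cos(a)+17.5*np.sin(a); z=53+102.5*np.sin(a)+17.5*np.cos(a)
    P=[[*(np.array([513.9,-15.7])+R((x,s*84))),z] for s in(1,-1)]; print(a,proj("top",P).ravel(),proj("scene",P).ravel())
E
```

```text
20 6
0 nan nan nan
[[587.91 450.68]
 [600.05 193.45]
 [460.89 442.27]
 [475.76 183.17]]
shelf yaw 2.701452493315977 257.50983200376663
shelf yaw 3.284463046283834 259.5225268955114
1.4 [256.52 187.73 318.42 202.03] [269.64 202.24 251.55 169.41]
1.55 [257.9  182.15 319.66 196.39] [263.22 203.75 245.85 170.64]
1.75 [259.73 175.2  321.11 189.32] [254.89 207.03 238.48 173.46]
  return _methods._mean(a, axis=axis, dtype=dtype,
  ret = ret.dtype.type(ret / rcount)
  ret = _var(a, axis=axis, dtype=dtype, out=out, ddof=ddof,
  arrmean = um.true_divide(arrmean, div, out=arrmean,
  ret = ret.dtype.type(ret / rcount)
```

{"fn": "servo_tool", "kwargs": {
  "rows": [
    [0,0,1.3,27.4,-50.9,0,0],
    [0,0,1.3,27.4,-50.9,0,0],
    [0,0,1.3,27.4,-50.9,0,0],
    [0,0,1.3,27.4,-50.9,0,0],
    [0,0,1.3,27.4,-50.9,0,0],
    [0,0,1.3,27.4,-50.9,0,0],
    [0,0,1.3,27.4,-50.9,-10,0],
    [0,0,1.3,27.4,-50.9,-25,0],
    [0,0,1.3,27.4,-50.9,-30,0],
    [0,0,1.2,27.4,-50.9,-30,0],
    [0,0,0,0.2,0,-25,0],
    [0,0,0,0,0,0,0],
    [0,0,0,0,0,0,0]
  ]
}}

```text
clock: 3.12
eef_pos: [518.7, -12.4, 89.2]
eef_rot: [3.141, 0.001, 2.903]
wrist_force: [0.4, -0.6, 0.0]
finger_gap: 93.9
finger_force: 0.0
```

```bash
python3 - <<'E'
from h import *
s=avg("scene",2); st=manip.read_state(); print(st['eef_pos'],st['eef_rot'],st['joints'])
x,y,w,h=230,150,110,80
C=cv2.convertScaleAbs(cv2.resize(s[y:y+h,x:x+w],None,fx=7,fy=7,interpolation=cv2.INTER_CUBIC),alpha=1.3)
cv2.imwrite("pics/g1.png",C)
E
```

```text
[518.8  -12.36  89.4 ] [3.14 0.   2.9 ] [-0.09  0.36  1.73  0.    1.05 -1.43]
```

View pics/g1.png

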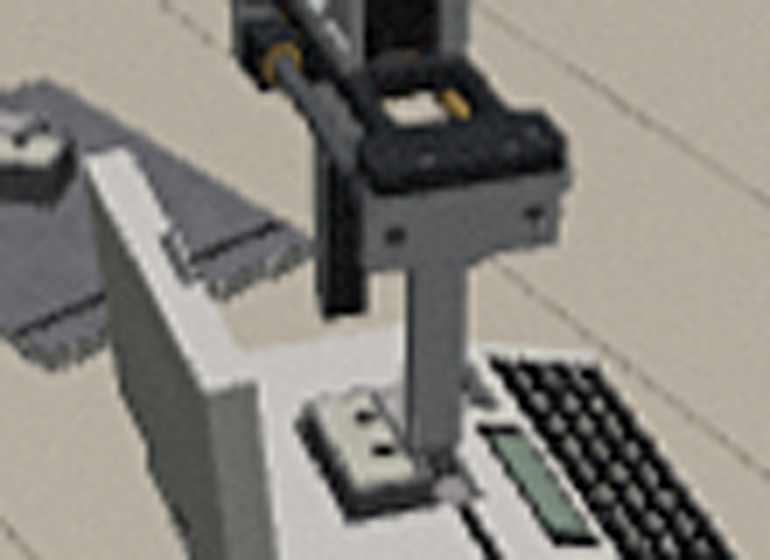

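{"fn": "servo_tool", "kwargs": {
  "rows": [
    [0,0,0,2,-5,-8,0],
    [0,0,0,0,0,-9,0],
    [0,0,0,0,0,-9,0],
    [0,0,0,0,0,-6,0],
    [0,0,0,0,0,-3,0],
    [0,0,0,0,0,0,0.2],
    [0,0,0,0,0,0,0.4],
    [0,0,0,0,0,0,1],
    [0,0,0,0,0,0,1],
    [0,0,0,0,0,0,1],
    [0,0,0,0,0,0,1]
  ],
  "grip_force": 15
}}

```text
clock: 4.6
eef_pos: [520.6, -16.9, 53.3]
eef_rot: [3.14, 0.0, 2.902]
wrist_force: [0.4, 8.5, 1.2]
finger_gap: 64.0
finger_force: 15.0
```

{"fn": "servo_tool", "kwargs": {
  "rows": [
    [0,0,0,0.2,1,0,1],
    [0,0,0,0,0,0,1]
  ]
}}

```text
clock: 4.85
eef_pos: [520.6, -16.8, 53.3]
eef_rot: [3.141, 0.0, 2.902]
wrist_force: [-0.8, 2.5, 3.3]
finger_gap: 63.6
finger_force: 15.0
```

{"fn": "servo_tool", "kwargs": {
  "rows": [
    [0,0,0,0.2,1,0,1],
    [0,0,0,0,0,0,1]
  ]
}}

```text
clock: 5.1
eef_pos: [520.9, -16.1, 53.3]
eef_rot: [-3.141, 0.0, 2.902]
wrist_force: [-1.1, -1.8, 5.2]
finger_gap: 63.9
finger_force: 15.0
```

{"fn": "servo_tool", "kwargs": {
  "rows": [
    [0,0,0,0.2,1,0,1],
    [0,0,0,0,0,0,1]
  ]
}}

```text
clock: 5.35
eef_pos: [521.1, -15.0, 53.3]
eef_rot: [-3.141, 0.001, 2.902]
wrist_force: [-0.3, -2.0, 5.5]
finger_gap: 63.5
finger_force: 15.0
```

{"fn": "servo_tool", "kwargs": {
  "rows": [
    [0,0,0,0.2,1,0,1],
    [0,0,0,0,0,0,1]
  ]
}}

```text
clock: 5.6
eef_pos: [521.2, -14.5, 53.3]
eef_rot: [-3.141, 0.001, 2.902]
wrist_force: [-1.4, -6.7, 5.1]
finger_gap: 64.0
finger_force: 15.0
```

{"fn": "servo_tool", "kwargs": {
  "rows": [
    [0,0,0,-0.3,-1.3,0,1],
    [0,0,0,1,-0.25,0,1],
    [0,0,0,0,0,0,1]
  ]
}}

```text
clock: 5.98
eef_pos: [521.7, -15.2, 53.3]
eef_rot: [3.141, -0.0, 2.902]
wrist_force: [-3.9, 0.5, 7.7]
finger_gap: 63.9
finger_force: 15.0
```

{"fn": "servo_tool", "kwargs": {
  "rows": [
    [0,0,0,1,-0.25,0,1],
    [0,0,0,0,0,0,1]
  ]
}}

```text
clock: 6.22
eef_pos: [522.1, -15.3, 53.2]
eef_rot: [3.142, -0.002, 2.902]
wrist_force: [-7.4, 2.2, 10.8]
finger_gap: 63.8
finger_force: 15.0
```

{"fn": "servo_tool", "kwargs": {
  "rows": [
    [0,0,0,-2,0.5,0,1],
    [0,0,0,-1,0.25,0,1],
    [0,0,0,0,0,0,1]
  ]
}}

```text
clock: 6.6
eef_pos: [520.1, -14.9, 53.3]
eef_rot: [3.141, 0.001, 2.902]
wrist_force: [2.1, 0.3, 5.6]
finger_gap: 63.9
finger_force: 15.0
```

{"fn": "servo_tool", "kwargs": {
  "rows": [
    [0,0,0,-1,0.25,0,1],
    [0,0,0,0,0,0,1]
  ]
}}

```text
clock: 6.85
eef_pos: [519.8, -14.8, 53.4]
eef_rot: [3.141, 0.003, 2.902]
wrist_force: [7.3, -0.5, 1.8]
finger_gap: 64.1
finger_force: 15.0
```

{"fn": "servo_tool", "kwargs": {
  "rows": [
    [0,0,0,1,-0.5,0,1],
    [0,0,0,0,0,3,1],
    [0,0,0,0,0,8,1],
    [0,0,0,0,0,20,1],
    [0,0,0,0,0,25,1],
    [0,0,0,-10,13,20,1],
    [0,0,3.8,-30,39,0,1],
    [0,0,3.8,-30,39,0,1],
    [0,0,3.8,-30,39,0,1],
    [0,0,3.8,-30,39,0,1],
    [0,0,3.7,-20,26,0,1],
    [0,0,0,0,0,0,1],
    [0,0,0,0,0,0,1]
  ]
}}

```text
clock: 8.48
eef_pos: [369.9, 179.5, 129.2]
eef_rot: [-3.141, -0.0, -3.052]
wrist_force: [-0.0, 0.3, -1.0]
finger_gap: 64.1
finger_force: 15.0
```

{"fn": "servo_tool", "kwargs": {
  "rows": [
    [0,0,0,0,0,-30,1],
    [0,0,0,0,0,-35,1],
    [0,0,0,0,0,-30,1],
    [0,0,0,0,0,-12,1],
    [0,0,0,0,0,-5,1],
    [0,0,0,0,0,-3,1],
    [0,0,0,0,0,-1.5,1],
    [0,0,0,0,0,0,1]
  ]
}}

```text
clock: 9.48
eef_pos: [370.0, 179.9, 12.9]
eef_rot: [3.141, 0.001, -3.051]
wrist_force: [-0.3, -0.0, -0.8]
finger_gap: 63.9
finger_force: 15.0
```

{"fn": "servo_tool", "kwargs": {
  "rows": [
    [0,0,0,0,0,-0.8,1],
    [0,0,0,0,0,0,0.6],
    [0,0,0,0,0,0,0],
    [0,0,0,0,0,0,0],
    [0,0,0,0,0,8,0],
    [0,0,0,0,0,15,0],
    [0,0,-10,-6.6,-4.6,10,0],
    [0,0,-10,0,0,0,0],
    [0,0,-10,0,0,0,0],
    [0,0,-10,0,0,0,0],
    [0,0,-10,0,0,0,0],
    [0,0,-10,0,0,0,0],
    [0,0,-10,0,0,0,0],
    [0,0,-10,0,0,0,0],
    [0,0,-10,0,0,0,0],
    [0,0,0,0,0,0,0]
  ]
}}

```text
clock: 11.48
eef_pos: [363.3, 175.3, 45.2]
eef_rot: [3.141, -0.0, 1.662]
wrist_force: [0.8, -0.4, 0.1]
finger_gap: 94.2
finger_force: 0.0
```

{"fn": "servo_tool", "kwargs": {
  "rows": [
    [0,0,0,0,0,-15,0],
    [0,0,0,0,0,-16,0],
    [0,0,0,0,0,-8,0.2],
    [0,0,0,0,0,-2,0.4],
    [0,0,0,0,0,0,0.5],
    [0,0,0,0,0,0,1],
    [0,0,0,0,0,0,1],
    [0,0,0,0,0,0,1],
    [0,0,0,0,0,0,1]
  ]
}}

```text
clock: 12.6
eef_pos: [363.4, 175.3, 4.0]
eef_rot: [3.141, -0.0, 1.661]
wrist_force: [-1.0, -0.4, 5.7]
finger_gap: 45.9
finger_force: 15.0
```

{"fn": "servo_tool", "kwargs": {
  "rows": [
    [0,0,0,0,0,10,1],
    [0,0,0,0,0,30,1],
    [0,0,0,0,0,45,1],
    [0,0,0,10,9,36,1],
    [0,0,0,30,26,0,1],
    [0,0,0,36,32,0,1],
    [0,0,0,36,32,0,1],
    [0,0,0,32,28,0,1],
    [0,0,0,20.1,17,0,1],
    [0,0,0,0,0,0,1],
    [0,0,0,0,0,0,1]
  ]
}}

```text
clock: 13.98
eef_pos: [526.7, 318.8, 124.8]
eef_rot: [-3.141, 0.0, 1.661]
wrist_force: [-0.0, 0.4, -1.5]
finger_gap: 46.1
finger_force: 15.0
```

{"fn": "servo_tool", "kwargs": {
  "rows": [
    [0,0,0,0.8,0.5,-15,1],
    [0,0,0,0,0,-15,1],
    [0,0,0,0,0,-8,1],
    [0,0,0,0,0,-4,1],
    [0,0,0,0,0,-2,1],
    [0,0,0,0,0,-1,1],
    [0,0,0,0,0,-0.5,1],
    [0,0,0,0,0,0,1]
  ]
}}

```text
clock: 14.98
eef_pos: [528.2, 319.8, 79.4]
eef_rot: [3.141, -0.0, 1.661]
wrist_force: [-0.1, -0.6, -0.5]
finger_gap: 45.9
finger_force: 15.0
```

{"fn": "servo_tool", "kwargs": {
  "rows": [
    [0,0,0,0,0,-0.6,1],
    [0,0,0,0,0,0,0.6],
    [0,0,0,0,0,0,0.3],
    [0,0,0,0,0,0,0],
    [0,0,0,0,0,10,0],
    [0,0,0,0,0,40,0],
    [0,0,0,-10,-30,50,0],
    [0,0,0,-20,-55,10,0],
    [0,0,0,-20,-55,0,0],
    [0,0,0,-20,-55,0,0],
    [0,0,0,-20,-55,0,0],
    [0,0,0,0,-50,0,0]
  ]
}}

```text
clock: 16.48
eef_pos: [437.2, 18.2, 189.7]
eef_rot: [3.14, 0.0, 1.661]
wrist_force: [0.8, 0.9, -0.5]
finger_gap: 94.0
finger_force: 0.0
```

```bash
cat > hubs.py <<'E'
from h import *
def hub(im,guess):
    x,y=int(round(guess[0]))-8,int(round(guess[1]))-6
    g=cv2.resize(cv2.cvtColor(im[y:y+13,x:x+17],cv2.COLOR_BGR2GRAY),None,fx=10,fy=10,interpolation=cv2.INTER_CUBIC)
    bh=cv2.morphologyEx(g,cv2.MORPH_BLACKHAT,cv2.getStructuringElement(cv2.MORPH_ELLIPSE,(41,41)))
    m=(bh>0.5*bh.max()).astype(np.uint8); N,_,st,ce=cv2.connectedComponentsWithStats(m)
    return [((ce[i]+.5)/10-.5+[x,y]).round(2).tolist()+[int(st[i,4])] for i in range(1,N) if 150<st[i,4]<900]
E
python3 - <<'E'
from hubs import *
t=avg("top",8);cv2.imwrite("pics/t3.png",t)
for n,o in(('b',(525.1,393.3)),('a',(538.3,253.)),('u',(532.3,323.8))):
    c=proj("top",[[*o,97]])[0]; print(n,c)
    for h in hub(t,c): print("  ",h,ray("top",h[:2],97)[0])
s=manip.read_state();print(s['eef_pos'],s['clock'])
x,y=110,185
cv2.imwrite("pics/p1.png",cv2.convertScaleAbs(cv2.resize(t[y:y+70,x:x+110],None,fx=7,fy=7,interpolation=cv2.INTER_CUBIC),alpha=1.3))
E
```

```text
b [134.63 218.71]
   [138.74, 218.35, 441] [525.94 381.83  97.  ]
   [130.55, 219.05, 445] [524.32 404.68  97.  ]
a [184.92 213.24]
   [189.04, 212.88, 483] [539.13 241.52  97.  ]
   [180.88, 213.68, 441] [537.23 264.28  97.  ]
u [159.55 215.76]
   [163.85, 216.31, 452] [530.59 311.77  97.  ]
   [155.58, 216.99, 441] [529.04 334.84  97.  ]
[438.18  20.69 188.72] 16.875
```

View pics/p1.png

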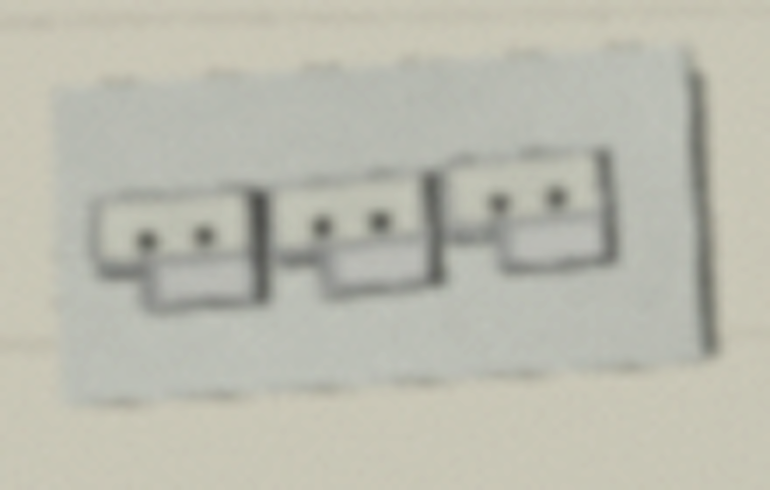

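{"fn": "servo_tool", "kwargs": {
  "rows": [
    [0,0,0,10,40,0,0],
    [0,0,0,19,57,0,0],
    [0,0,0,19,57,0,0],
    [0,0,0,19,57,0,0],
    [0,0,0,15,50,-10,0],
    [0,0,0,9.8,38.3,-30,0],
    [0,0,0,0,0,-35,0],
    [0,0,0,0,0,0,0],
    [0,0,0,0,0,0,0]
  ]
}}

```text
clock: 18.0
eef_pos: [530.2, 319.5, 115.2]
eef_rot: [3.14, -0.001, 1.661]
wrist_force: [-0.9, -0.5, 0.5]
finger_gap: 94.0
finger_force: 0.0
```

{"fn": "servo_tool", "kwargs": {
  "rows": [
    [0,0,0,0,0,-15,0],
    [0,0,0,0,0,-14,0],
    [0,0,0,0,0,-5,0],
    [0,0,0,0,0,-1.5,0.3],
    [0,0,0,0,0,0,0.5],
    [0,0,0,0,0,0,1],
    [0,0,0,0,0,0,1],
    [0,0,0,0,0,0,1]
  ],
  "grip_force": 8
}}

```text
clock: 19.0
eef_pos: [529.9, 319.0, 78.3]
eef_rot: [3.141, -0.0, 1.661]
wrist_force: [-0.5, 0.3, -0.4]
finger_gap: 47.0
finger_force: 0.2
```

{"fn": "servo_tool", "kwargs": {
  "rows": [
    [0,0,0,0,0,0,0.5],
    [0,0,0,0,0,0,0],
    [0,0,0,0,0,0,0],
    [0,0,0,0,0,15,0],
    [0,0,0,0,0,45,0],
    [0,0,0,0,-30,50,0],
    [0,0,-4.3,0,-55,0,0],
    [0,0,-4.3,-1,-58,0,0],
    [0,0,-4.3,-1,-58,0,0],
    [0,0,-4.3,-1,-58,0,0],
    [0,0,-4.3,-1,-58,0,0],
    [0,0,-4.3,-1,-58,0,0],
    [0,0,-4.3,-1,-58,0,0],
    [0,0,-4.3,-1,-58,0,0],
    [0,0,-4.3,-1,-58,0,0],
    [0,0,-4.3,-1,-58,0,0],
    [0,0,-4.3,-1,-58,0,0],
    [0,0,-4.4,-1,-43,-40,0],
    [0,0,0,0,0,-50,0],
    [0,0,0,0,0,0,0]
  ]
}}

```text
clock: 21.5
eef_pos: [517.5, -388.2, 95.6]
eef_rot: [-3.136, 0.001, 0.758]
wrist_force: [0.3, -0.3, -0.3]
finger_gap: 94.0
finger_force: 0.0
```

{"fn": "servo_tool", "kwargs": {
  "rows": [
    [0,0,0,1,39.5,0,0],
    [0,0,0,0,0,-25,0],
    [0,0,0,0,0,0,0]
  ]
}}

```text
clock: 21.88
eef_pos: [520.4, -349.0, 74.9]
eef_rot: [3.141, -0.0, 0.76]
wrist_force: [-0.3, 0.7, 0.7]
finger_gap: 93.8
finger_force: 0.0
```

```bash
python3 - <<'E'
from hubs import *
t=avg("top",6);s=avg("scene",2);cv2.imwrite("pics/t4.png",t)
for n,o in(('b',(525.1,393.3)),('a',(538.3,253.)),('u',(531.6,323.3))):
    c=proj("top",[[*o,97]])[0]; h=np.array([q[:2] for q in hub(t,c)]); p=ray("top",h,97)[:,:2]; d=p[1]-p[0]; print(n,p.mean(0),np.degrees(np.arctan2(-d[0],d[1])),len(h))
st=manip.read_state();print(st['eef_pos'],st['eef_rot'],st['clock'])
C=cv2.convertScaleAbs(cv2.resize(s[120:220,180:300],None,fx=6,fy=6,interpolation=cv2.INTER_CUBIC),alpha=1.3)
cv2.imwrite("pics/f1.png",C)
E
```

```text
b [525.08 393.24] 4.048770386783993 2
a [538.24 253.  ] 4.4740964788431095 2
u [531.37 323.4 ] 3.4593980088158798 2
[ 520.02 -349.75   73.74] [ 3.14 -0.    0.76] 22.275
```

View pics/f1.png

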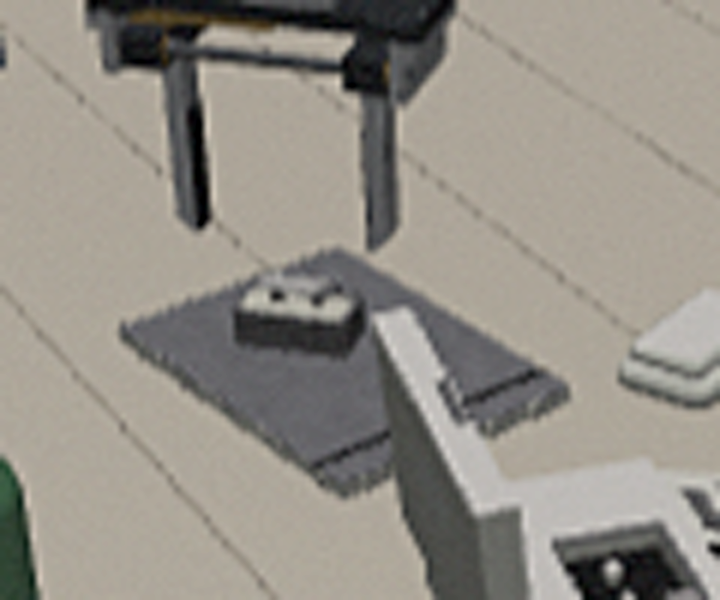

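{"fn": "servo_tool", "kwargs": {
  "rows": [
    [0,0,0,-1.5,1,-15,0],
    [0,0,0,0,0,-18,0],
    [0,0,0,0,0,-10,0],
    [0,0,0,0,0,-4.5,0],
    [0,0,0,0,0,-2,0.2],
    [0,0,0,0,0,0,0.3],
    [0,0,0,0,0,0,1],
    [0,0,0,0,0,0,1],
    [0,0,0,0,0,0,1],
    [0,0,0,0,0,0,1]
  ],
  "grip_force": 15
}}

```text
clock: 23.52
eef_pos: [518.6, -348.6, 24.1]
eef_rot: [3.141, -0.0, 0.759]
wrist_force: [-0.8, -0.1, 3.8]
finger_gap: 63.7
finger_force: 15.0
```

{"fn": "servo_tool", "kwargs": {
  "rows": [
    [0,0,0,0,0,8,1],
    [0,0,0,0,0,30,1],
    [0,0,0,0,0,50,1],
    [0,0,0,0,0,55,1],
    [0,0,-5,0.7,32.5,33,1],
    [0,0,-10,0.8,50,0,1],
    [0,0,-10,0.8,50,0,1],
    [0,0,-10,0.8,50,0,1],
    [0,0,-10,0.8,50,0,1],
    [0,0,-8,0.8,50,0,1],
    [0,0,-4.2,0,35,0,1],
    [0,0,0,0,15,-20,1],
    [0,0,0,0,0,-40,1],
    [0,0,0,0,0,-30,1],
    [0,0,0,0,0,0,1],
    [0,0,0,0,0,0,1]
  ]
}}

```text
clock: 25.52
eef_pos: [523.7, -16.1, 111.1]
eef_rot: [-3.141, -0.002, -0.24]
wrist_force: [0.3, -1.2, 0.4]
finger_gap: 63.8
finger_force: 15.0
```

{"fn": "servo_tool", "kwargs": {
  "rows": [
    [0,0,0,-0.3,0,-20,1],
    [0,0,0,0,0,-20,1],
    [0,0,0,0,0,-5,1],
    [0,0,0,0,0,0,1]
  ]
}}

```text
clock: 26.02
eef_pos: [523.3, -16.0, 65.7]
eef_rot: [-3.141, -0.001, -0.24]
wrist_force: [0.1, -0.5, -1.3]
finger_gap: 63.7
finger_force: 15.0
```

{"fn": "servo_tool", "kwargs": {
  "rows": [
    [0,0,0,0,0,-2,1],
    [0,0,0,0,0,-2,1],
    [0,0,0,0,0,0,1]
  ]
}}

```text
clock: 26.4
eef_pos: [522.8, -16.0, 60.7]
eef_rot: [-3.142, -0.0, -0.24]
wrist_force: [-0.8, -0.1, -0.6]
finger_gap: 63.9
finger_force: 15.0
```

{"fn": "servo_tool", "kwargs": {
  "rows": [
    [0,0,0,0,0,-1.5,1],
    [0,0,0,0,0,-1.5,1],
    [0,0,0,0,0,0,1]
  ]
}}

```text
clock: 26.78
eef_pos: [522.8, -16.0, 57.5]
eef_rot: [3.142, 0.0, -0.24]
wrist_force: [1.7, -0.4, -0.7]
finger_gap: 63.6
finger_force: 15.0
```

{"fn": "servo_tool", "kwargs": {
  "rows": [
    [0,0,0,0,0,-1.5,1],
    [0,0,0,0,0,-1,1],
    [0,0,0,0,0,0,1]
  ]
}}

```text
clock: 27.15
eef_pos: [522.8, -16.0, 55.0]
eef_rot: [3.142, 0.0, -0.24]
wrist_force: [-0.0, 0.4, -0.8]
finger_gap: 64.0
finger_force: 15.0
```

{"fn": "servo_tool", "kwargs": {
  "rows": [
    [0,0,0,0,0,-1,1],
    [0,0,0,0,0,-0.7,1],
    [0,0,0,0,0,0,1]
  ]
}}

```text
clock: 27.52
eef_pos: [522.8, -16.0, 53.4]
eef_rot: [3.142, 0.0, -0.24]
wrist_force: [-0.5, -0.5, -1.2]
finger_gap: 63.3
finger_force: 15.0
```

{"fn": "servo_tool", "kwargs": {
  "rows": [
    [0,0,0,0,0,0,0.6],
    [0,0,0,0,0,0,0.3],
    [0,0,0,0,0,0,0.2],
    [0,0,0,0,0,15,0.2],
    [0,0,0,-3,1,10,1],
    [0,0,0,-3,1,0,1],
    [0,0,0,0,0,0,1],
    [0,0,0,0,0,0,1],
    [0,0,0,0,0,0,1],
    [0,0,0,0,0,-6,1],
    [0,0,0,0,0,0,1]
  ]
}}

```text
clock: 28.9
eef_pos: [516.5, -13.9, 71.7]
eef_rot: [3.141, 0.001, -0.24]
wrist_force: [-0.8, -0.4, 0.2]
finger_gap: 8.7
finger_force: 0.0
```

{"fn": "servo_tool", "kwargs": {
  "rows": [
    [0,0,0,0,0,-5,1],
    [0,0,0,0,0,-2,1],
    [0,0,0,0,0,-1,1],
    [0,0,0,0,0,0,1]
  ]
}}

```text
clock: 29.4
eef_pos: [516.8, -14.0, 64.4]
eef_rot: [3.142, 0.0, -0.24]
wrist_force: [-0.3, -0.1, 0.2]
finger_gap: 0.2
finger_force: 0.0
```

{"fn": "servo_tool", "kwargs": {
  "rows": [
    [0,0,0,0,0,-1,1],
    [0,0,0,0,0,0,1]
  ]
}}

```text
clock: 29.65
eef_pos: [516.8, -14.0, 63.4]
eef_rot: [3.142, 0.0, -0.24]
wrist_force: [0.9, 0.5, 0.1]
finger_gap: 0.3
finger_force: 0.0
```

{"fn": "servo_tool", "kwargs": {
  "rows": [
    [0,0,0,0,0,-1,1],
    [0,0,0,0,0,0,1]
  ]
}}

```text
clock: 29.9
eef_pos: [516.9, -14.0, 63.2]
eef_rot: [-3.142, -0.0, -0.24]
wrist_force: [-5.3, 0.1, 10.0]
finger_gap: 0.5
finger_force: 5.2
```

{"fn": "servo_tool", "kwargs": {
  "rows": [
    [0,0,0,0,0,-0.5,1],
    [0,0,0,0,0,0,1]
  ]
}}

```text
clock: 30.15
eef_pos: [517.0, -14.0, 63.2]
eef_rot: [-3.142, -0.001, -0.24]
wrist_force: [-6.9, -0.3, 15.9]
finger_gap: 0.8
finger_force: 8.1
```

{"fn": "servo_tool", "kwargs": {
  "rows": [
    [0,0,0,0,0,20,1],
    [0,0,0,0,0,55,1],
    [0,0,0,0,0,55,1],
    [0,0,0,15,-3.5,5,1],
    [0,0,0,40,-9.5,0,1],
    [0,0,0,40,-9.5,0,1],
    [0,0,0,20,-5,-10,1],
    [0,0,0,0,0,-25,1],
    [0,0,0,0,0,-25,1],
    [0,0,0,0,0,0,1],
    [0,0,0,0,0,0,1]
  ]
}}

```text
clock: 31.52
eef_pos: [632.2, -41.5, 138.2]
eef_rot: [-3.141, -0.001, -0.24]
wrist_force: [0.3, -0.1, 0.5]
finger_gap: 0.4
finger_force: 0.0
```

```bash
python3 - <<'E'
from h import *
s=avg("scene",2); st=manip.read_state(); print(st['eef_pos'],st['wrist_force'],st['clock'])
C=cv2.convertScaleAbs(cv2.resize(s[130:240,210:340],None,fx=5,fy=5,interpolation=cv2.INTER_CUBIC),alpha=1.3)
cv2.imwrite("pics/l1.png",C)
E
```

```text
[632.31 -41.48 138.37] [-0.17 -0.23  0.7 ] 31.625
```

View pics/l1.png

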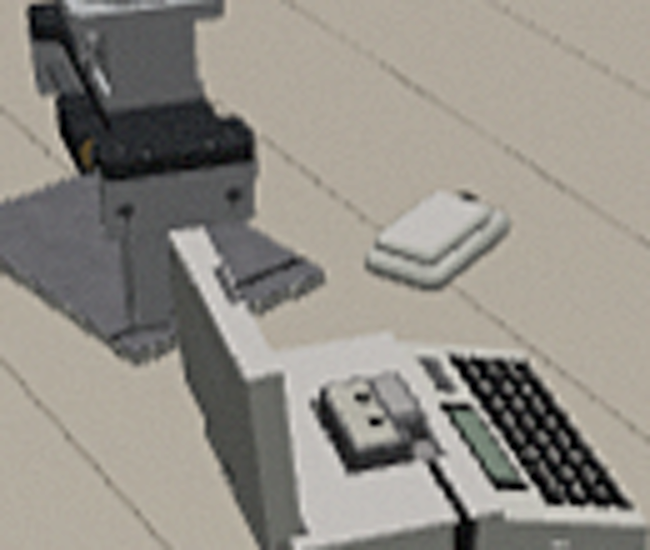

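{"fn": "servo_tool", "kwargs": {
  "rows": [
    [0,0,0,-15.5,3.8,0,1],
    [0,0,0,-15.5,3.8,0,1],
    [0,0,0,-12,3,0,1],
    [0,0,0,-10,2.4,0,1],
    [0,0,0,-10,2.4,0,1],
    [0,0,0,-10,2.4,0,1],
    [0,0,0,0,0,0,1]
  ]
}}

```text
clock: 32.5
eef_pos: [558.4, -23.5, 137.2]
eef_rot: [-3.142, 0.0, -0.24]
wrist_force: [-0.4, -0.3, 0.2]
finger_gap: 0.6
finger_force: 0.0
```

{"fn": "servo_tool", "kwargs": {
  "rows": [
    [0,0,0,-12,3,-4,1],
    [0,0,0,-12,3,-5,1],
    [0,0,0,-10,2.4,-7,1],
    [0,0,0,-10,2.4,-8,1],
    [0,0,0,0,0,0,1]
  ]
}}

```text
clock: 33.12
eef_pos: [514.1, -12.7, 112.4]
eef_rot: [3.141, 0.001, -0.239]
wrist_force: [-0.3, -0.6, -0.5]
finger_gap: 0.8
finger_force: 0.0
```

{"fn": "servo_tool", "kwargs": {
  "rows": [
    [0,0,0,-5,1.2,-9,1],
    [0,0,0,-5,1.2,-9,1],
    [0,0,0,-5,1.2,-9,1],
    [0,0,0,0,0,-5,1],
    [0,0,0,0,0,0,1]
  ]
}}

```text
clock: 33.75
eef_pos: [499.7, -9.2, 80.6]
eef_rot: [3.142, 0.001, -0.24]
wrist_force: [-0.8, 0.4, -0.3]
finger_gap: 0.5
finger_force: 0.0
```

{"fn": "servo_tool", "kwargs": {
  "rows": [
    [0,0,0,0,0,-3,1],
    [0,0,0,0,0,-3,1],
    [0,0,0,0,0,-2,1],
    [0,0,0,0,0,0,1]
  ]
}}

```text
clock: 34.25
eef_pos: [499.8, -9.2, 72.8]
eef_rot: [3.142, 0.0, -0.24]
wrist_force: [-0.2, 0.1, -1.2]
finger_gap: 0.2
finger_force: 0.0
```

{"fn": "servo_tool", "kwargs": {
  "rows": [
    [0,0,0,0,0,-1.5,1],
    [0,0,0,0,0,0,1]
  ]
}}

```text
clock: 34.5
eef_pos: [499.8, -9.3, 71.4]
eef_rot: [3.142, 0.0, -0.24]
wrist_force: [-0.7, 0.4, 0.4]
finger_gap: 0.4
finger_force: 0.0
```

{"fn": "servo_tool", "kwargs": {
  "rows": [
    [0,0,0,0,0,-1,1],
    [0,0,0,0,0,0,1]
  ]
}}

```text
clock: 34.75
eef_pos: [499.9, -9.2, 70.7]
eef_rot: [-3.142, -0.0, -0.24]
wrist_force: [-1.6, 0.2, 3.7]
finger_gap: 0.8
finger_force: 2.1
```

Contact at the shut height; press a little more, then lift away and check numerically.

{"fn": "servo_tool", "kwargs": {
  "rows": [
    [0,0,0,0,0,-1.2,1],
    [0,0,0,0,0,0,1],
    [0,0,0,0,0,0,1]
  ]
}}

```text
clock: 35.12
eef_pos: [500.0, -9.3, 70.5]
eef_rot: [-3.142, -0.001, -0.24]
wrist_force: [-7.1, -0.6, 17.7]
finger_gap: 0.2
finger_force: 8.9
```

{"fn": "servo_tool", "kwargs": {
  "rows": [
    [0,0,0,0,0,10,1],
    [0,0,0,0,0,40,1],
    [0,0,0,-20,20,50,1],
    [0,0,0,-30,50,30,1],
    [0,0,0,-30,50,0,1],
    [0,0,0,-20,50,0,1],
    [0,0,0,0,50,0,1],
    [0,0,0,0,50,0,1],
    [0,0,0,0,0,0,1],
    [0,0,0,0,0,0,1]
  ]
}}

```text
clock: 36.38
eef_pos: [401.1, 258.0, 197.8]
eef_rot: [3.141, 0.0, -0.239]
wrist_force: [-1.5, -0.2, 0.1]
finger_gap: 0.4
finger_force: 0.0
```

```bash
python3 - <<'E'
from hubs import *
t=avg("top",6);s=avg("scene",4);cv2.imwrite("pics/t5.png",t);cv2.imwrite("pics/s5.png",s)
for n,o in(('b',(525.1,393.3)),('a',(538.3,253.)),('u',(531.6,323.3))):
    c=proj("top",[[*o,97]])[0]; h=np.array([q[:2] for q in hub(t,c)])
    if len(h)==2: p=ray("top",h,97)[:,:2]; d=p[1]-p[0]; print(n,p.mean(0),np.degrees(np.arctan2(-d[0],d[1])))
    else: print(n,h)
# lid outline in scene: shut-lid corners predicted vs. nearest strong image corners; and brightness of a profile
y=np.radians(-13.7); R=np.array([[np.cos(y),-np.sin(y)],[np.sin(y),np.cos(y)]]); b=np.array([516.4,-14.8])
cs=[(66-102.5,84),(66-102.5,-84),(66,84),(66,-84)]
for nm,im in(("scene",s),("top",t)):
    P=proj(nm,[[*(b+R@c),70.5] for c in cs]); g=cv2.cvtColor(im,cv2.COLOR_BGR2GRAY); print(nm,P.ravel())
    k=cv2.goodFeaturesToTrack(g,60,0.02,4,mask=cv2.dilate(np.array([[0]],np.uint8),None) if False else cv2.fillConvexPoly(np.zeros_like(g),cv2.convexHull(np.round((P-P.mean(0))*1.25+P.mean(0)).astype(np.int32)),255)).reshape(-1,2)
    for q in P: print("   ",q,k[np.argsort(np.hypot(*(k-q).T))[:2]].ravel())
# bystanders: image change vs the start
for nm,im,f in(("top",t,"pics/t2.png"),("scene",s,"pics/s2.png")):
    d=cv2.absdiff(cv2.GaussianBlur(im,(3,3),0),cv2.GaussianBlur(cv2.imread(f),(3,3),0)).max(2)
    N,_,st,ce=cv2.connectedComponentsWithStats((d>25).astype(np.uint8)); print(nm,[(st[i].tolist()) for i in range(1,N) if st[i,4]>12])
st=manip.read_state();print(st['eef_pos'],st['clock'])
E
```

```text
b [525.08 393.24] 3.897472613769819
a [538.2  253.03] 4.5308450034525505
u [531.43 323.45] 3.210170095179432
scene [308.81 225.03 287.17 191.71 269.54 232.62 251.85 197.67]
    [308.81 225.03] [308. 224. 310. 229.]
    [287.17 191.71] [295. 202. 300. 207.]
    [269.54 232.62] [268. 232. 269. 238.]
    [251.85 197.67] [251. 199. 249. 195.]
top [249.36 226.25 307.23 239.48 257.54 191.32 314.99 204.3 ]
    [249.36 226.25] [250. 220. 258. 233.]
    [307.23 239.48] [283. 239. 258. 233.]
    [257.54 191.32] [250. 220. 258. 233.]
    [314.99 204.3 ] [283. 239. 258. 233.]
top [[257, 185, 62, 22, 376], [170, 209, 4, 16, 39], [251, 210, 45, 24, 519], [386, 211, 22, 18, 176], [152, 216, 5, 7, 16], [0, 238, 243, 182, 24734], [314, 395, 13, 18, 89], [273, 406, 20, 11, 62], [322, 415, 5, 5, 22]]
scene [[392, 0, 93, 89, 3886], [480, 0, 5, 4, 14], [494, 0, 13, 14, 119], [523, 0, 37, 42, 692], [478, 12, 7, 14, 61], [550, 45, 10, 12, 58], [410, 68, 4, 8, 22], [411, 69, 40, 35, 410], [384, 82, 23, 12, 133], [467, 95, 15, 7, 80], [397, 98, 5, 5, 13], [420, 101, 12, 4, 28], [455, 104, 10, 12, 46], [404, 106, 24, 10, 159], [399, 113, 6, 6, 23], [411, 118, 16, 4, 39], [372, 121, 69, 44, 1640], [548, 136, 12, 18, 149], [455, 142, 44, 18, 250], [521, 154, 39, 68, 1409], [401, 162, 15, 12, 49], [221, 166, 17, 7, 66], [412, 168, 38, 18, 366], [219, 171, 22, 8, 109], [242, 171, 28, 63, 572], [397, 170, 14, 19, 188], [393, 192, 14, 14, 139], [271, 205, 39, 33, 583], [554, 240, 6, 12, 43], [349, 269, 35, 32, 434], [351, 272, 7, 5, 24]]
[401.28 258.21 197.9 ] 36.875
```

```bash
python3 -c "
from cell import manip
print(manip.sign_off())"
```

```text
the job is handed in; nothing more can be done
None
```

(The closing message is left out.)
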